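Index the revolving tofu stand to its red mark

TASK

Pull up the sprung locking pin of the revolving tofu stand, swing the tray round by it, and let the pin spring fully home in the hole beside the red marker, then leave go. Never force the pin against the steel index ring (not sideways in a hole, not down on the steel): feel for the hole. Keep the tofu on the tray and do not disturb the jars and the bowl.

Things in the scene. Friction and masses are not known exactly. Their poses are not given: they have to be found in the camera images.
- stand_axis (a point): Vertical turning axis of the tray, at the centre of the stand's round green foot (390 mm across, 18 mm thick), at the height of the foot's top face (18 mm above the table). The foot is fixed to the table. Its own x axis points from the pin's start position through the axis to the far side of the stand.
- tray (a joint): Angle of the round aluminium tray (212 mm across, floor 40 mm and rim top 54 mm above the table) about the vertical axis, rad; 0 at the start, positive counter-clockwise from above, end stops at -0.9 and 0.9. It turns with slight friction and stays where it is left. A radial arm (26 mm wide, top 42 mm above the table) sticks out from the tray and carries the locking pin, so the pin goes round with the tray.
- pin (a joint): Lift of the locking pin in its arm, m: 0 fully home in a hole, 0.016 pulled right up against its stop. It is out of the hole and clear of the ring's top face from 0.010 up; a pin standing on the ring between two holes reads 0.010. Its spring pushes it down with about 5 N when home and 10 N when right up. It starts home.
- pin_knob (a point): Centre of the pin's upright round black knob with a yellow band near its top: 24 mm diameter, 46 mm tall, its middle (this point) about 70 mm above the table when the pin is home, its lower end 5 mm above the arm. 140 mm from the turning axis, exactly above the pin. The steel pin below is 10 mm thick. Grip it across its sides from above and lift; with the fingers merely opened a few mm round it the spring drives the pin down, and the knob can still be pushed sideways.
- index_ring: Fixed steel arc under the arm, 26 mm wide (127 to 153 mm from the axis), its top 30 mm above the table. The frame is that of the stand, with origin on the axis at table height. Five square holes, 12.4 mm wide and open 12 mm deep, lie on the pin's circle (radius 140 mm): the pin starts in the middle one, two lie to either side. They are unevenly spaced, about 42 to 48 mm apart along the arc. The pin is easily damaged: the ring must never be loaded with more than 35 N.
- marker_red: Flat red disc, 20 mm across, 4 mm thick, stuck on the foot outside the ring. It marks the hole wanted: that hole lies about 32 mm from it towards the turning axis. The discs were stuck on carelessly by hand: none is quite opposite its hole, but up to 9 mm to one side or the other along the pin's circle, and up to 3 mm nearer or farther, so the hole itself must be felt for. Origin in the disc's underside centre.
- marker_a: White disc like the red one, marking another hole; not wanted.
- marker_b: White disc like the red one, marking another hole; not wanted.
- marker_c: White disc like the red one, marking another hole; not wanted. The starting hole has no disc.
- tofu0: Golden fried tofu block, 70 x 46 x 32 mm, lying loose on the tray; origin at the centre of its underside. Leave it on the tray.
- tofu1: Golden fried tofu block, 70 x 46 x 32 mm, lying loose on the tray; origin at the centre of its underside. Leave it on the tray.
- tofu2: Golden fried tofu block, 70 x 46 x 32 mm, lying loose on the tray; origin at the centre of its underside. Leave it on the tray.
- tofu3: Golden fried tofu block, 70 x 46 x 32 mm, lying loose on the tray; origin at the centre of its underside. Leave it on the tray.
- sauce_jar: Dark sauce jar with red cap, 68 mm across, 100 mm tall, standing beside the stand; origin at the centre of its underside. Leave it alone.
- bowl: Steel bowl, 110 mm across, 50 mm tall, beside the stand; origin at the centre of its underside. Leave it alone.
- chilli_jar: Small amber jar with green cap, 56 mm across, 80 mm tall, beside the stand; origin at the centre of its underside. Leave it alone.
Things that resemble listed ones, but are neither listed nor needed, are in the scene too. What is shaped like the tofu3 but purple or turquoise is not meant.

How it is judged:
On the way, in this order (a step that is already met when the one before it is completed fails the run):
1. the pin is pulled up clear of the hole it starts in (value of joint pin above 0.0095 m and not (horizontal distance between pin_knob and marker_red below 0.043 m)), for 0.1 s.
2. the pin, still up, has been swung to beside the red marker (value of joint pin above 0.007 m and horizontal distance between pin_knob and marker_red below 0.043 m), for 0.05 s.
At the end, for the whole second after the job is handed in: The pin stands within 2 mm of fully home in the hole beside the red marker (knob within 43 mm of the marker, seen from above), the tray is at rest, all four tofu blocks lie on the tray, and the jars and bowl stand upright within 30 mm of where they were (value of joint pin below 0.002 m and horizontal distance between pin_knob and marker_red below 0.043 m and velocity of joint tray between -0.03 and 0.03 rad/s and height (world z) of each of tofu0, tofu1, tofu2, tofu3 above 0.035 m and distance of each of sauce_jar, bowl, chilli_jar from where it was at the start of the episode below 0.03 m and angle between each of sauce_jar, bowl, chilli_jar's own z axis and vertical below 0.3 rad); the robot touches nothing.
It fails at once if the index ring is loaded with more than 35 N (contact force between index_ring and anything else above 35 N).
It fails at once if a tofu block falls off the tray (height (world z) of any of tofu0, tofu1, tofu2, tofu3 below 0.03 m).
It fails at once if a jar or the bowl is pushed more than 30 mm or tipped (distance of any of sauce_jar, bowl, chilli_jar from where it was at the start of the episode above 0.03 m or angle between any of sauce_jar, bowl, chilli_jar's own z axis and vertical above 0.3 rad).
It also fails if it takes over 45 s, if anything falls off the work surface, if the arm or the gripper's body presses on something with over 40 N, if the wrist force passes 120 N, or if a joint passes its speed limit or range.

ROBOT

A 6-joint arm with a two-finger parallel gripper is mounted at the origin on the work surface. World frame = base frame: x ahead of the robot, y to its left, z up, the work surface at z = 0. Lengths are in m, angles in rad, forces in N, time in s.
With the tool pointing down it reaches from about 0.375 to 0.9 m from the base axis. Payload 3.1 kg.
Tool frame: the origin (TCP) lies at the very end of the fingers, on their centre line; the grasp point (between the pads) lies 19 mm behind it; z points along the fingers, y is the direction in which the jaws open and shut (so a half turn about z gives the same grasp; the last joint's range is limited). The gripper opens to 87 mm and grips with 3 to 60 N. Pads are 19 mm wide; open, the fingers measure 117 mm over their backs; the gripper's body (75 mm by 190 mm) begins 51 mm behind the grasp point.
Start: joints at [-1.367, 0.527, 1.433, -0, 1.181, -0.178], TCP at [0.233, -0.58, 0.223] pointing down, gripper open.
Joint ranges: [-3.08, 3.08], [-0.75, 2.2], [0.22, 2.44], [-1.43, 4.57], [0, 2.65], [-2.85, 2.85]. Speed limits (rad/s): [2.79, 2.79, 3.14, 3.14, 3.14, 3.14].

INTERFACE

Orientations are given as a unit quaternion [x, y, z, w].
In Python, from rig import robot gives the robot as it stands. The module is installed in compiled form; this text tells all that it offers.
- The arm moves only by the tool send_rows, never from a script. Its argument "deltas" is a list of rows, each an object of numbers: "tx", "ty", "tz": the shift along the tool's x, y, z in cm; "rx", "ry", "rz": the turn, a rotation vector about the tool's x, y, z in rad. A call has 1 to 5 rows; each row is the pose to reach, as a shift and turn from the pose commanded when the call began, along the tool's axes at that moment; what a row does not reach only later rows make up. A row lasts 1/12 s, in which the tool goes at most 41.7 mm and 7.16 degrees, less where a joint would pass 70% of its speed; a pose out of reach is approached as far as the arm can. A call with a gripper value outside its range is refused whole. "claw" is the finger opening in cm, from 0 to 8.7, set as the call begins (left out, the last holds). The fingers move at their own pace and stop on an object; "squeeze" is the grip in N (left out, the last holds). Time passes only in rows, so rows that repeat a pose let the fingers close. It gives the time, the measured TCP pose, the force and the opening at its end, in the units of the state.
- robot.get_obs(): the state, without advancing time (a new reading comes with each control period).
- robot.camera(name): name is "side" or "top"; returns a dict with "color" (384x512x3 uint8, red, green, blue), "z_map" (384x512 float32, m along the optical axis (not along the pixel's ray), 0 where there is no reading), "intrinsics" (3x3 intrinsics, pixels), "distortion" ([k1, k2, p1, p2, k3] as OpenCV has them; the pictures are not rectified), "R" (3x3) and "t" (3): a world point X has camera coordinates R X + t. Camera axes: x right, y down, z forward; pixel columns grow to the right and rows downward; lengths in m; the calibration is good to about 2 mm. A picture is of the moment at which its call begins.
- robot.hand_in(): hands the job in, once; it reports no verdict.
Trained networks look in the newest picture that a camera, given by its name, has taken for a name from the list of things; names that differ only in an ending like _2 or _b are one class to them, and where a whole thing is asked for, a point or a joint stands for the part that bears it (a point fixed in the world has none). Each returns a list of dicts, best first, with "p" (0 to 1); they miss things now and then, are a little off and sometimes report something else, mostly with a low value. They report only what shows in the picture. A call takes as long as a camera call. They do not tell look-alikes from the thing itself.
- robot.outline_of(label, camera): "pixels" (384x512 bool, what is visible of it) and "xy" ([column, row] in pixels, amid what is visible of it).
- robot.tip_of(label, camera): "xy" ([column, row] in pixels: a listed point, or the origin of a listed thing).
The state is a dict: "time": time; "q": joint angles; "joint_velocities": joint speeds; "joint_torque": joint torques, N m; "position": TCP position; "tool_rot": TCP orientation; "ft_force": force on the tool from outside, world axes, zero at the start; "moment": the same for the moment, N m; "grip_width": finger opening in m.
Only numpy, scipy, OpenCV 4.12 (cv2) and the standard library are available. Lean on these libraries where they do the work, as an engineer would, in place of code of your own. Each camera call takes 0.05 s, during which the arm holds its last target.

## Working session

There is one attempt and no reset: what is moved stays moved. The work goes in short steps, Python scripts to look and compute and a tool call to move; the robot and the scene stay as the last step left them, time stands still between calls to the robot, and variables do not carry over. Pictures are saved under pics/ and viewed, and the job is handed in when it is done.

Besides the shell and the picture viewer there is one more tool, called as name(argument=value, ...), one argument or row to a line, values as JSON. send_rows: Moves the arm, as the interface text tells. Its arguments: {"type":"object","properties":{"deltas":{"type":"array","items":{"type":"object","properties":{"tx":{"type":"number"},"ty":{"type":"number"},"tz":{"type":"number"},"rx":{"type":"number"},"ry":{"type":"number"},"rz":{"type":"number"}}}},"claw":{"type":"number"},"squeeze":{"type":"number"}},"required":["deltas"]}

```bash
mkdir -p pics; cat > h.py <<'E'
import numpy as np, cv2
from rig import robot
def snap(n,tag):
    c=robot.camera(n); cv2.imwrite(f'pics/{tag}.png',cv2.resize(c['color'][:,:,::-1],None,fx=1.5,fy=1.5)); return c
def ray(c,uv):
    p=cv2.undistortPoints(np.array([[uv]],float),np.array(c['intrinsics']),np.array(c['distortion']))[0,0]
    R=np.array(c['R']);t=np.array(c['t']); o=-R.T@t; d=R.T@np.array([p[0],p[1],1]); return o,d
def atz(c,uv,z):
    o,d=ray(c,uv); return o+d*(z-o[2])/d[2]
def depth(c,uv):
    o,d=ray(c,uv); return o+d*c['z_map'][int(round(uv[1])),int(round(uv[0]))]
E
python3 - <<'E'
from h import *
o=robot.get_obs(); print(o)
for n in('top','side'):
    c=snap(n,n+'0'); print(n,-np.array(c['R']).T@c['t'])
    for l in['stand_axis','pin_knob','marker_red','marker_a','tofu0','sauce_jar','bowl','chilli_jar','index_ring']:
        for r in robot.tip_of(l,n)[:5]: print(l,r['p'],np.round(r['xy'],1),np.round(atz(c,r['xy'],{'stand_axis':.018,'pin_knob':.07,'marker_red':.018,'marker_a':.018,'tofu0':.04}.get(l,0)),4),np.round(depth(c,r['xy']),4))
E
```

```text
{'time': 0.0, 'q': array([-1.36648595e+00,  5.28511430e-01,  1.43388695e+00, -3.41164285e-05,
        1.18140085e+00, -1.78479674e-01]), 'joint_velocities': array([ 1.17909296e-03,  2.84538500e-05, -1.30129732e-03,  1.66317161e-04,
       -4.77328708e-04,  1.10822774e-04]), 'joint_torque': array([ 2.66355328e-04, -4.40044105e+01, -1.76593941e+01,  6.31426298e-02,
        5.84447093e-02, -1.88136701e-04]), 'position': array([ 0.23332314, -0.5790271 ,  0.22154871]), 'tool_rot': array([ 9.81737984e-01,  1.90234890e-01, -3.00217337e-05, -1.10299484e-03]), 'ft_force': array([ 0.43674383, -0.13403967,  0.13725266]), 'moment': array([ 0.01979508,  0.00657489, -0.04106876]), 'grip_width': 0.0870403637671821}
top [0.45453502 0.0057636  0.98074406]
stand_axis 0.58 [238.5 159.7] [0.6109 0.0137 0.018 ] [0.6069 0.0135 0.0427]
pin_knob 0.59 [235.7 223.6] [0.4638 0.0213 0.07  ] [0.4636 0.0209 0.0927]
marker_red 0.63 [257.7 233.1] [ 0.4421 -0.0274  0.018 ] [ 0.4422 -0.0272  0.0233]
marker_a 0.64 [286.4 219.2] [ 0.4724 -0.0933  0.018 ] [ 0.4723 -0.0929  0.0214]
marker_a 0.54 [210.  229.7] [0.4516 0.0
[... 1656 characters left out ...]
 -0.0301  0.0592]
tofu0 0.84 [300.1 124.8] [0.6676 0.2661 0.04  ] [0.6744 0.3119 0.0062]
tofu0 0.82 [299.7 179.3] [0.6442 0.0515 0.04  ] [0.6394 0.0217 0.0684]
tofu0 0.8 [345.5 304.5] [ 0.6954 -0.2838  0.04  ] [ 0.6985 -0.2766  0.0272]
sauce_jar 0.61 [257.5 133.6] [0.5518 0.2838 0.    ] [0.551  0.2517 0.0246]
sauce_jar 0.55 [228.1 323.7] [ 0.4781 -0.2923  0.    ] [ 0.4785 -0.2954  0.006 ]
bowl 0.79 [228.8 325.2] [ 0.4794 -0.2955  0.    ] [ 0.4797 -0.2978  0.0045]
bowl 0.22 [213.2 208.9] [0.4392 0.0019 0.    ] [ 0.4413 -0.0138  0.017 ]
chilli_jar 0.8 [293.9 300.6] [ 0.6056 -0.2474 -0.    ] [ 0.6005 -0.2757  0.0486]
index_ring 0.32 [302.1 197.1] [0.6503 0.0315 0.    ] [ 0.6396 -0.0305  0.0645]
```

View pics/top0.png

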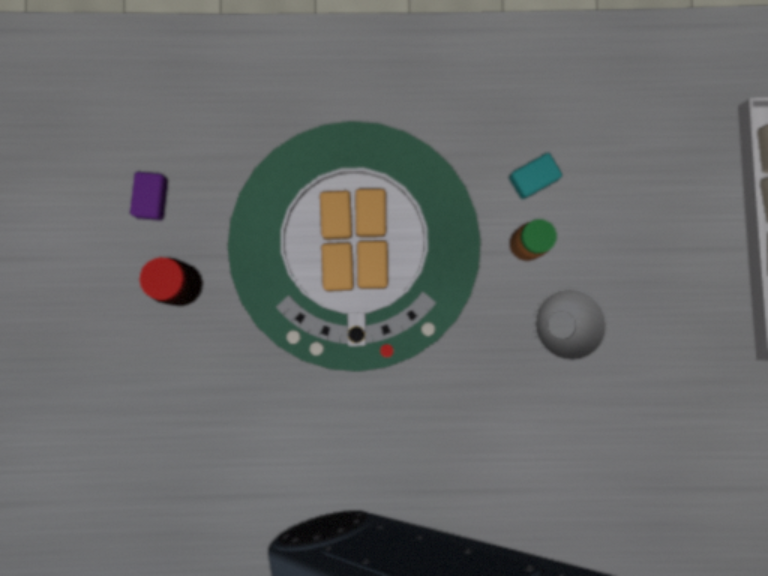

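View pics/side0.png

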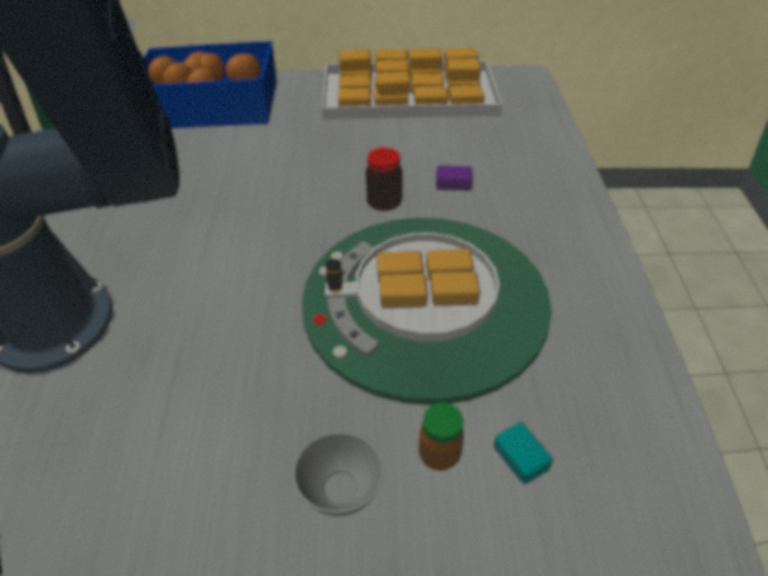

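Top view: knob at (356,334), red marker at (387,351), dark hole near (385,329), tofu on the tray. I'll measure the foot's centre, the knob, the holes and the markers precisely.

```bash
python3 - <<'E'
from h import *
c=robot.camera('top'); im=c['color']
np.save('top.npy',im)
hsv=cv2.cvtColor(im,cv2.COLOR_RGB2HSV)
g=((hsv[...,0]>60)&(hsv[...,0]<95)&(hsv[...,1]>70)).astype(np.uint8)
n,l,s,ce=cv2.connectedComponentsWithStats(g); k=1+np.argmax(s[1:,4]); 
cs,_=cv2.findContours((l==k).astype(np.uint8),cv2.RETR_EXTERNAL,cv2.CHAIN_APPROX_NONE)
P=np.array([atz(c,p[0].astype(float),.018)[:2] for p in max(cs,key=len)])
A=np.c_[2*P,np.ones(len(P))]; x=np.linalg.lstsq(A,(P**2).sum(1),rcond=None)[0]
ctr=x[:2]; print('foot',ctr,'r',np.sqrt(x[2]+ctr@ctr))
def polar(p): d=p[:2]-ctr; return np.hypot(*d)*1000, np.degrees(np.arctan2(d[1],d[0]))%360
red=((hsv[...,0]<8)|(hsv[...,0]>172))&(hsv[...,1]>120)
n,l,s,ce=cv2.connectedComponentsWithStats(red.astype(np.uint8))
for i in range(1,n):
    if 8<s[i,4]<300: p=atz(c,ce[i],.022); print('red',ce[i],s[i,4],p,polar(p))
# dark blobs
roi=np.zeros(im.shape[:2],bool); roi[195:245,175:300]=1
gr=im.max(2)
yel=None
for th in(40,60,80):
  n,l,s,ce=cv2.connectedComponentsWithStats(((gr<th)&roi).astype(np.uint8))
  for i in range(1,n):
    if s[i,4]>5: p=atz(c,ce[i],.03); q=atz(c,ce[i],.092);print(th,ce[i].round(1),s[i,4],p.round(4),np.round(polar(p),1),'knobtop',q.round(4),np.round(polar(q),1))
cv2.imwrite('pics/z.png',cv2.resize(im[190:250,175:300,::-1],None,fx=6,fy=6,interpolation=cv2.INTER_CUBIC))
c=robot.camera('side');im=c['color']
cv2.imwrite('pics/zs.png',cv2.resize(im[150:260,190:300,::-1],None,fx=5,fy=5,interpolation=cv2.INTER_CUBIC))
E
```

```text
foot [0.60507365 0.01954004] r 0.19056503897838303
red [257.42622951 233.49180328] 61 [ 0.44127067 -0.02659495  0.022     ] (np.float64(170.1759493235699), np.float64(195.7298344605148))
40 [274.2 209.5] 11 [ 0.4943 -0.0651  0.03  ] [139.4 217.4] knobtop [ 0.4917 -0.0605  0.092 ] [138.8 215.2]
40 [199.6 211.4] 13 [0.4929 0.1025 0.03  ] [139.5 143.5] knobtop [0.4904 0.0962 0.092 ] [137.9 146.2]
40 [216.5 219.8] 13 [0.4733 0.0648 0.03  ] [139.3 161.1] knobtop [0.4721 0.0609 0.092 ] [139.2 162.7]
40 [237.1 222.5] 58 [0.4666 0.0187 0.03  ] [138.5 180.3] knobtop [0.4658 0.0179 0.092 ] [139.2 180.7]
40 [256.6 219.4] 11 [ 0.4729 -0.0251  0.03  ] [139.5 198.7] knobtop [ 0.4717 -0.0231  0.092 ] [140.  197.7]
60 [199.7 211.6] 21 [0.4924 0.1023 0.03  ] [139.8 143.7] knobtop [0.4899 0.096  0.092 ] [138.2 146.4]
60 [274.3 209.8] 18 [ 0.4936 -0.0653  0.03  ] [140.1 217.3] knobtop [ 0.4911 -0.0607  0.092 ] [139.4 215.1]
60 [256.7 219.5] 21 [ 0.4726 -0.0253  0.03  ] [139.8 198.7] knobtop [ 0.4715 -0.0233  0.092 ] [140.3 197.8]
60 [216.4 220.2] 20 [0.4727 0.065  0.03  ] [140.  161.1] knobtop [0.4715 
[... 1730 characters left out ...]
.437  0.0304 0.03  ] [168.4 176.3] knobtop [0.4381 0.0288 0.092 ] [167.2 176.8]
80 [240.9 232.9] 7 [0.4434 0.0107 0.03  ] [161.9 183.1] knobtop [0.4442 0.0104 0.092 ] [161.2 183.3]
80 [271.5 233.2] 10 [ 0.4415 -0.0578  0.03  ] [181.  205.3] knobtop [ 0.4423 -0.0537  0.092 ] [178.4 204.2]
80 [266.  237.8] 6 [ 0.4314 -0.0453  0.03  ] [185.4 200.5] knobtop [ 0.4329 -0.042   0.092 ] [182.8 199.7]
80 [222.1 240.7] 18 [0.4268 0.0529 0.03  ] [181.4 169.4] knobtop [0.4286 0.0498 0.092 ] [179.1 170.3]
80 [237.9 239.7] 13 [0.4284 0.0175 0.03  ] [176.7 180.7] knobtop [0.4301 0.0167 0.092 ] [175.  180.9]
80 [216.1 241.6] 7 [0.4251 0.066  0.03  ] [185.8 165.5] knobtop [0.4271 0.0621 0.092 ] [183.  166.6]
```

View pics/z.png

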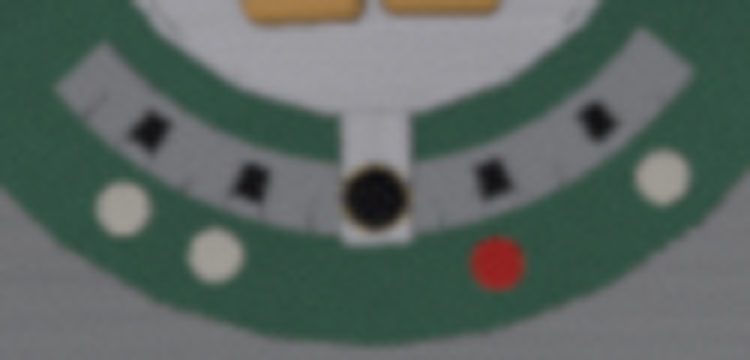

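View pics/zs.png

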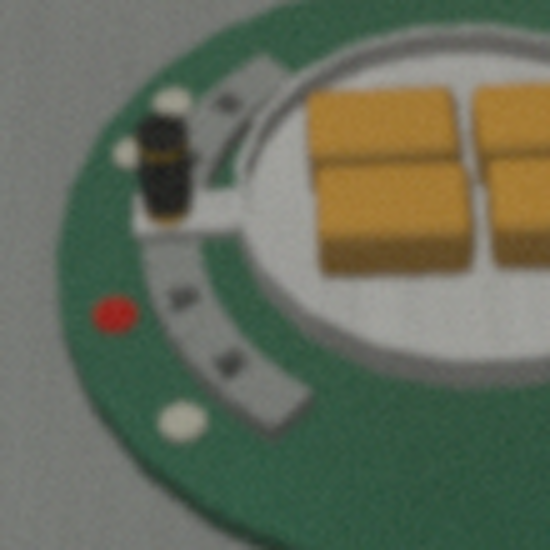

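Measured: axis (0.605, 0.0195), knob (0.466, 0.018) at radius 139, which fits. The hole by the red marker is visible at (0.4726, -0.0252), radius 139.8, about +18° round. The foot radius came out at 190.6 mm against 195, so there is an edge bias of a few mm, but it is symmetric. Approaching now.

send_rows(
  deltas=[
    {"tx":43.9,"ty":-46.6,"tz":6.2,"rz":0.383},
    {"tx":43.9,"ty":-46.6,"tz":6.2,"rz":0.383},
    {"tx":43.9,"ty":-46.6,"tz":6.2,"rz":0.383},
    {"tx":43.9,"ty":-46.6,"tz":6.2,"rz":0.383},
    {"tx":43.9,"ty":-46.6,"tz":6.2,"rz":0.383},
  ],
  claw=5,
  squeeze=20,
)

```text
schema error: expected keys tx, ty, tz, rx, ry, rz
```

send_rows(
  deltas=[
    {"tx":43.9,"ty":-46.6,"tz":6.2,"rx":0,"ry":0,"rz":0.383},
    {"tx":43.9,"ty":-46.6,"tz":6.2,"rx":0,"ry":0,"rz":0.383},
    {"tx":43.9,"ty":-46.6,"tz":6.2,"rx":0,"ry":0,"rz":0.383},
    {"tx":43.9,"ty":-46.6,"tz":6.2,"rx":0,"ry":0,"rz":0.383},
    {"tx":43.9,"ty":-46.6,"tz":6.2,"rx":0,"ry":0,"rz":0.383},
  ],
  claw=5,
  squeeze=20,
)

```text
time: 1.52
position: [0.3093, -0.385, 0.2024]
tool_rot: [1.0, -0.001, 0.0, 0.0]
ft_force: [0.6, 0.3, 0.2]
grip_width: 0.0614
```

send_rows(
  deltas=[
    {"tx":15.7,"ty":-40.3,"tz":4.2,"rx":0,"ry":0,"rz":0},
    {"tx":15.7,"ty":-40.3,"tz":4.2,"rx":0,"ry":0,"rz":0},
    {"tx":15.7,"ty":-40.3,"tz":4.2,"rx":0,"ry":0,"rz":0},
    {"tx":15.7,"ty":-40.3,"tz":4.2,"rx":0,"ry":0,"rz":0},
    {"tx":15.7,"ty":-40.3,"tz":4.2,"rx":0,"ry":0,"rz":0},
  ],
)

```text
time: 1.93
position: [0.3848, -0.1918, 0.1825]
tool_rot: [1.0, -0.0, 0.0, 0.0]
ft_force: [1.1, -0.2, -0.2]
grip_width: 0.0504
```

send_rows(
  deltas=[
    {"tx":8.2,"ty":-21.0,"tz":2.2,"rx":0,"ry":0,"rz":0},
    {"tx":8.2,"ty":-21.0,"tz":2.2,"rx":0,"ry":0,"rz":0},
    {"tx":8.2,"ty":-21.0,"tz":2.2,"rx":0,"ry":0,"rz":0},
    {"tx":8.2,"ty":-21.0,"tz":2.2,"rx":0,"ry":0,"rz":0},
    {"tx":8.2,"ty":-21.0,"tz":2.2,"rx":0,"ry":0,"rz":0},
  ],
)

```text
time: 2.35
position: [0.4604, 0.0017, 0.1622]
tool_rot: [1.0, -0.0, 0.0, 0.0]
ft_force: [0.1, -0.7, -0.3]
grip_width: 0.0501
```

send_rows(
  deltas=[
    {"tx":0.57,"ty":-1.63,"tz":0.2,"rx":0,"ry":0,"rz":0},
    {"tx":0.57,"ty":-1.63,"tz":4.0,"rx":0,"ry":0,"rz":0},
    {"tx":0.57,"ty":-1.63,"tz":6.0,"rx":0,"ry":0,"rz":0},
    {"tx":0.57,"ty":-1.63,"tz":6.0,"rx":0,"ry":0,"rz":0},
  ],
)

```text
time: 2.68
position: [0.4631, 0.0172, 0.0993]
tool_rot: [1.0, 0.001, -0.004, -0.001]
ft_force: [-0.6, -0.3, -0.5]
grip_width: 0.05
```

```bash
python3 - <<'E'
from h import *
for n in('top','side'):
    c=robot.camera(n); im=c['color']
    cv2.imwrite(f'pics/a{n}.png',cv2.resize(im[130:270,160:320,::-1],None,fx=4,fy=4,interpolation=cv2.INTER_CUBIC))
o=robot.get_obs();print(o['position'],o['ft_force'],o['q'],o['grip_width'])
E
```

```text
[0.46527845 0.01609218 0.10193188] [0.04844497 0.1922574  0.40916248] [-2.06183375e-01  5.23837008e-01  1.93546962e+00  2.98121344e-05
  6.83691286e-01  1.36472990e+00] 0.05002203578193259
```

View pics/aside.png

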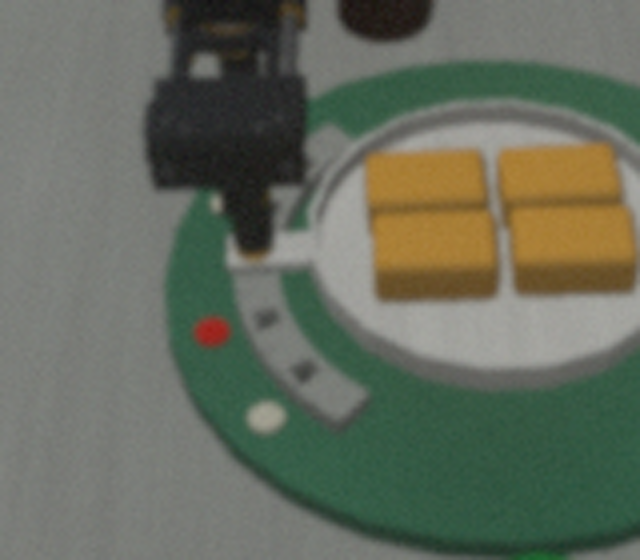

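View pics/atop.png

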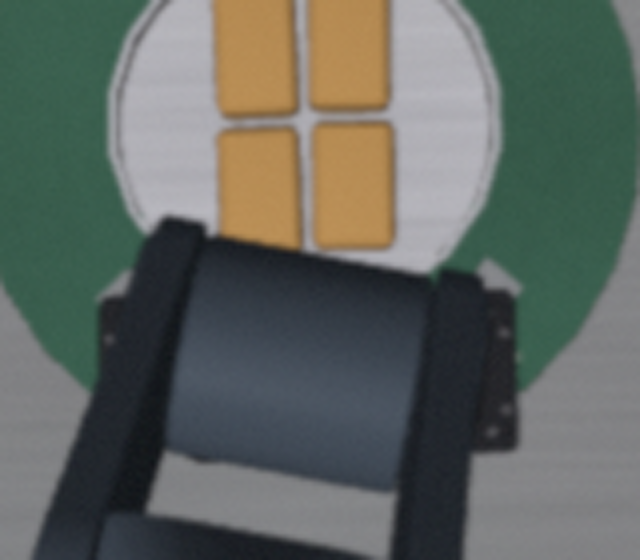

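Side view: gripper above the knob at about (250,210), fingers straddling it along y. Descending.

send_rows(
  deltas=[
    {"tx":0.0,"ty":-0.1,"tz":1.5,"rx":0,"ry":0,"rz":0},
    {"tx":0.0,"ty":-0.1,"tz":3.0,"rx":0,"ry":0,"rz":0},
    {"tx":0.0,"ty":-0.1,"tz":4.2,"rx":0,"ry":0,"rz":0},
    {"tx":0.0,"ty":-0.1,"tz":4.7,"rx":0,"ry":0,"rz":0},
    {"tx":0.0,"ty":-0.1,"tz":4.7,"rx":0,"ry":0,"rz":0},
  ],
)

```text
time: 3.2
position: [0.4659, 0.0165, 0.0555]
tool_rot: [1.0, -0.001, 0.0, 0.0]
ft_force: [-0.1, -0.7, 0.4]
grip_width: 0.05
```

send_rows(
  deltas=[
    {"tx":0,"ty":0,"tz":0,"rx":0,"ry":0,"rz":0},
    {"tx":0,"ty":0,"tz":0,"rx":0,"ry":0,"rz":0},
  ],
  claw=3.2,
)

```text
time: 3.37
position: [0.4664, 0.0167, 0.0562]
tool_rot: [1.0, -0.0, 0.001, 0.0]
ft_force: [0.0, -0.1, -0.3]
grip_width: 0.0435
```

send_rows(
  deltas=[
    {"tx":0,"ty":0,"tz":0,"rx":0,"ry":0,"rz":0},
    {"tx":0,"ty":0,"tz":0,"rx":0,"ry":0,"rz":0},
    {"tx":0,"ty":0,"tz":0,"rx":0,"ry":0,"rz":0},
  ],
  claw=2.6,
  squeeze=5,
)

```text
time: 3.62
position: [0.4658, 0.017, 0.0556]
tool_rot: [1.0, -0.0, 0.001, 0.0]
ft_force: [0.3, 0.1, -1.4]
grip_width: 0.0283
```

send_rows(
  deltas=[
    {"tx":0,"ty":0,"tz":0,"rx":0,"ry":0,"rz":0},
    {"tx":0,"ty":0,"tz":0,"rx":0,"ry":0,"rz":0},
    {"tx":0,"ty":0,"tz":0,"rx":0,"ry":0,"rz":0},
  ],
  claw=2.3,
  squeeze=5,
)

```text
time: 3.87
position: [0.4655, 0.0172, 0.0552]
tool_rot: [1.0, -0.0, 0.0, -0.0]
ft_force: [0.5, 0.5, 2.1]
grip_width: 0.0239
```

send_rows(
  deltas=[
    {"tx":0,"ty":0,"tz":0,"rx":0,"ry":0,"rz":0},
    {"tx":0,"ty":0,"tz":0,"rx":0,"ry":0,"rz":0},
  ],
  claw=2.0,
  squeeze=15,
)

```text
time: 4.03
position: [0.4655, 0.0171, 0.0552]
tool_rot: [1.0, -0.0, 0.0, -0.0]
ft_force: [0.4, 0.5, 3.0]
grip_width: 0.0236
```

send_rows(
  deltas=[
    {"tx":0,"ty":0,"tz":0,"rx":0,"ry":0,"rz":0},
    {"tx":0,"ty":0,"tz":0,"rx":0,"ry":0,"rz":0},
  ],
  squeeze=30,
)

```text
time: 4.2
position: [0.4655, 0.0171, 0.0552]
tool_rot: [1.0, -0.0, 0.0, -0.0]
ft_force: [-0.2, 0.7, 3.4]
grip_width: 0.0232
```

send_rows(
  deltas=[
    {"tx":0,"ty":0,"tz":-0.3,"rx":0,"ry":0,"rz":0},
    {"tx":0,"ty":0,"tz":-0.6,"rx":0,"ry":0,"rz":0},
    {"tx":0,"ty":0,"tz":-0.6,"rx":0,"ry":0,"rz":0},
  ],
)

```text
time: 4.45
position: [0.4655, 0.017, 0.061]
tool_rot: [1.0, -0.0, -0.0, -0.0]
ft_force: [1.9, 1.0, -6.8]
grip_width: 0.0234
```

send_rows(
  deltas=[
    {"tx":0,"ty":0,"tz":-0.3,"rx":0,"ry":0,"rz":0},
    {"tx":0,"ty":0,"tz":-0.7,"rx":0,"ry":0,"rz":0},
    {"tx":0,"ty":0,"tz":-0.7,"rx":0,"ry":0,"rz":0},
    {"tx":0,"ty":0,"tz":-0.7,"rx":0,"ry":0,"rz":0},
  ],
)

```text
time: 4.78
position: [0.4655, 0.017, 0.0681]
tool_rot: [1.0, -0.0, 0.0, 0.0]
ft_force: [1.5, 1.5, -9.4]
grip_width: 0.023
```

```bash
python3 - <<'E'
from h import *
c=robot.camera('side'); im=c['color']
cv2.imwrite(f'pics/b.png',cv2.resize(im[150:260,190:300,::-1],None,fx=5,fy=5,interpolation=cv2.INTER_CUBIC))
o=robot.get_obs();print(o['position'],o['tool_rot'],o['ft_force'],o['q'],o['grip_width'])
E
```

```text
[0.46546073 0.01701647 0.06802578] [ 9.99999986e-01 -1.64326563e-04  2.67900367e-05 -2.17471555e-05] [ 1.02825139  1.38480649 -9.46332076] [-2.04123677e-01  5.92083024e-01  1.95678074e+00  9.56789307e-05
  5.92685229e-01  1.36692194e+00] 0.023004970397493822
```

View pics/b.png

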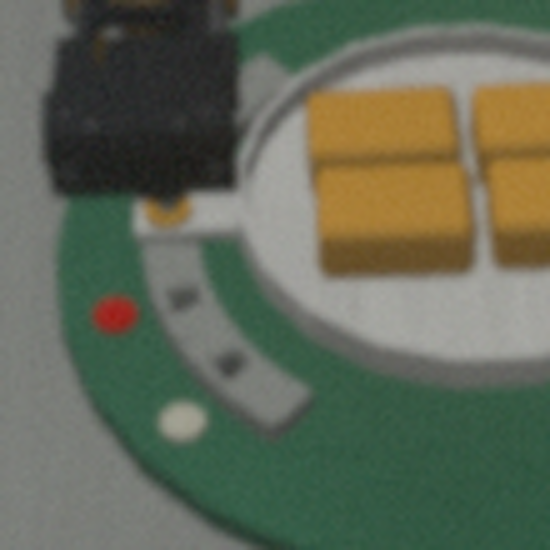

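```bash
cat >> h.py <<'E'
C=np.array([.6051,.0195]); P0=np.array([.4655,.0170])
def P(th):
    s,c=np.sin(th),np.cos(th); return C+np.array([[c,-s],[s,c]])@(P0-C)
def rows(a,b,n):
    a,b=np.radians([a,b])
    for k in range(1,n+1):
        t=a+(b-a)*k/n; d=(P(t)-P(a))*100
        print(f'tx {d@[np.cos(a),np.sin(a)]:.3f} ty {d@[np.sin(a),-np.cos(a)]:.3f} rz {-(t-a):.4f}')
E
python3 - <<'E'
from h import *
rows(0,8,5);rows(8,16,5); print(P(np.radians([8,]))if 0 else [P(np.radians(x)) for x in(8,16,17.8)])
E
```

```text
tx 0.012 ty 0.390 rz -0.0279
tx 0.036 ty 0.779 rz -0.0559
tx 0.070 ty 1.167 rz -0.0838
tx 0.115 ty 1.555 rz -0.1117
tx 0.171 ty 1.940 rz -0.1396
tx 0.012 ty 0.390 rz -0.0279
tx 0.036 ty 0.779 rz -0.0559
tx 0.070 ty 1.167 rz -0.0838
tx 0.115 ty 1.555 rz -0.1117
tx 0.171 ty 1.940 rz -0.1396
[array([ 0.46720651, -0.00240424]), array([ 0.47159696, -0.02138213]), array([ 0.47294698, -0.02555539])]
```

send_rows(
  deltas=[
    {"tx":0.012,"ty":0.39,"tz":0,"rx":0,"ry":0,"rz":-0.028},
    {"tx":0.036,"ty":0.78,"tz":0,"rx":0,"ry":0,"rz":-0.056},
    {"tx":0.07,"ty":1.167,"tz":0,"rx":0,"ry":0,"rz":-0.084},
    {"tx":0.115,"ty":1.555,"tz":0,"rx":0,"ry":0,"rz":-0.112},
    {"tx":0.171,"ty":1.94,"tz":0,"rx":0,"ry":0,"rz":-0.14},
  ],
)

```text
time: 5.25
position: [0.4672, -0.0025, 0.0679]
tool_rot: [0.998, 0.07, -0.0, -0.0]
ft_force: [2.7, 0.9, -8.6]
grip_width: 0.0231
```

Radial force is low, so I'll continue.

send_rows(
  deltas=[
    {"tx":0.012,"ty":0.39,"tz":0,"rx":0,"ry":0,"rz":-0.028},
    {"tx":0.036,"ty":0.78,"tz":0,"rx":0,"ry":0,"rz":-0.056},
    {"tx":0.07,"ty":1.167,"tz":0,"rx":0,"ry":0,"rz":-0.084},
    {"tx":0.115,"ty":1.555,"tz":0,"rx":0,"ry":0,"rz":-0.112},
    {"tx":0.171,"ty":1.94,"tz":0,"rx":0,"ry":0,"rz":-0.14},
  ],
)

```text
time: 5.67
position: [0.4715, -0.0214, 0.0679]
tool_rot: [0.99, 0.14, -0.0, -0.0]
ft_force: [2.2, 1.3, -9.5]
grip_width: 0.023
```

send_rows(
  deltas=[
    {"tx":0.0,"ty":0.0,"tz":0,"rx":0,"ry":0,"rz":0},
    {"tx":0.0,"ty":0.0,"tz":0,"rx":0,"ry":0,"rz":0},
  ],
)

```text
time: 5.83
position: [0.4716, -0.0216, 0.068]
tool_rot: [0.99, 0.139, -0.0, 0.0]
ft_force: [2.6, -1.3, -9.9]
grip_width: 0.0234
```

```bash
python3 - <<'E'
from h import *
for n in('side','top'):
  c=robot.camera(n); im=c['color']
  cv2.imwrite(f'pics/c{n}.png',cv2.resize(im[150:260,190:300,::-1],None,fx=5,fy=5,interpolation=cv2.INTER_CUBIC))
o=robot.get_obs();print(o['time'],o['position'],o['tool_rot'],o['ft_force'],o['q'],o['grip_width'])
E
```

```text
5.9333 [ 0.47152142 -0.02144558  0.06800639] [ 9.90267248e-01  1.39178899e-01 -5.19774827e-05  9.14419264e-05] [ 1.52362391 -0.44933624 -8.89824827] [-2.82699311e-01  5.96434289e-01  1.94124515e+00 -3.68780836e-04
  6.03933107e-01  1.00913617e+00] 0.022855025920457937
```

View pics/cside.png

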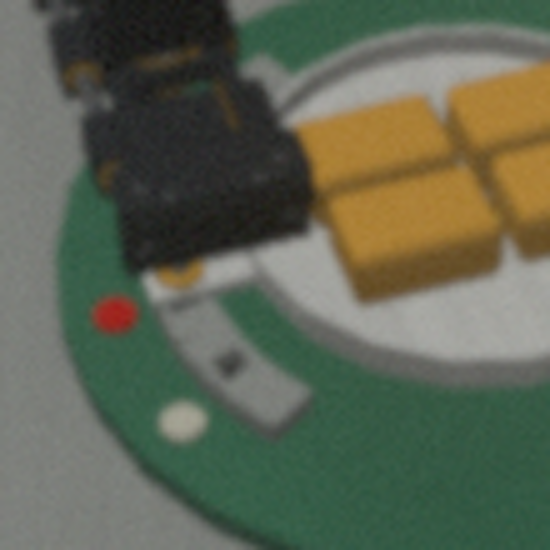

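Side view: the knob and arm have swung to about (180,270), with the red marker at (115,315). Next is the last 1.8°, lowering to just above the steel.

send_rows(
  deltas=[
    {"tx":0.003,"ty":0.22,"tz":0,"rx":0,"ry":0,"rz":-0.016},
    {"tx":0.01,"ty":0.438,"tz":0,"rx":0,"ry":0,"rz":-0.031},
    {"tx":0.01,"ty":0.438,"tz":0.1,"rx":0,"ry":0,"rz":-0.031},
    {"tx":0.01,"ty":0.438,"tz":0.2,"rx":0,"ry":0,"rz":-0.031},
    {"tx":0.01,"ty":0.438,"tz":0.2,"rx":0,"ry":0,"rz":-0.031},
  ],
)

```text
time: 6.35
position: [0.4729, -0.0257, 0.066]
tool_rot: [0.988, 0.155, -0.0, 0.0]
ft_force: [1.6, -1.3, -8.4]
grip_width: 0.0232
```

send_rows(
  deltas=[
    {"tx":0,"ty":0,"tz":0,"rx":0,"ry":0,"rz":0},
    {"tx":0,"ty":0,"tz":0,"rx":0,"ry":0,"rz":0},
  ],
  squeeze=12,
)

```text
time: 6.52
position: [0.4729, -0.0257, 0.0661]
tool_rot: [0.988, 0.155, 0.0, 0.0]
ft_force: [1.2, -0.6, -7.9]
grip_width: 0.0238
```

send_rows(
  deltas=[
    {"tx":0,"ty":0,"tz":0.08,"rx":0,"ry":0,"rz":0},
    {"tx":0,"ty":0,"tz":0.12,"rx":0,"ry":0,"rz":0},
    {"tx":0,"ty":0,"tz":0.14,"rx":0,"ry":0,"rz":0},
  ],
)

```text
time: 6.77
position: [0.4729, -0.0256, 0.0647]
tool_rot: [0.988, 0.155, 0.0, 0.0]
ft_force: [1.2, -0.9, -7.9]
grip_width: 0.0235
```

Lift is now about 9.5 mm and the full spring force is still on the fingers, so the pin isn't standing on steel. Lowering further in small steps.

send_rows(
  deltas=[
    {"tx":0,"ty":0,"tz":0.05,"rx":0,"ry":0,"rz":0},
    {"tx":0,"ty":0,"tz":0.1,"rx":0,"ry":0,"rz":0},
  ],
)

```text
time: 6.93
position: [0.4729, -0.0256, 0.0637]
tool_rot: [0.988, 0.155, -0.0, 0.0]
ft_force: [1.7, -1.4, -8.4]
grip_width: 0.0234
```

send_rows(
  deltas=[
    {"tx":0,"ty":0,"tz":0.1,"rx":0,"ry":0,"rz":0},
    {"tx":0,"ty":0,"tz":0.2,"rx":0,"ry":0,"rz":0},
    {"tx":0,"ty":0,"tz":0.2,"rx":0,"ry":0,"rz":0},
  ],
)

```text
time: 7.18
position: [0.4728, -0.0255, 0.0616]
tool_rot: [0.988, 0.155, -0.0, -0.0]
ft_force: [1.9, -1.3, -7.6]
grip_width: 0.0236
```

The pin has entered the hole: lift 6.4 mm, spring force following and low side force. Lowering further, then releasing.

send_rows(
  deltas=[
    {"tx":0,"ty":0,"tz":0.15,"rx":0,"ry":0,"rz":0},
    {"tx":0,"ty":0,"tz":0.3,"rx":0,"ry":0,"rz":0},
    {"tx":0,"ty":0,"tz":0.4,"rx":0,"ry":0,"rz":0},
    {"tx":0,"ty":0,"tz":0.4,"rx":0,"ry":0,"rz":0},
  ],
)

```text
time: 7.52
position: [0.4729, -0.0255, 0.0575]
tool_rot: [0.988, 0.155, -0.0, -0.0]
ft_force: [2.1, -0.6, -6.2]
grip_width: 0.0232
```

send_rows(
  deltas=[
    {"tx":0,"ty":0,"tz":0,"rx":0,"ry":0,"rz":0},
    {"tx":0,"ty":0,"tz":0,"rx":0,"ry":0,"rz":0},
    {"tx":0,"ty":0,"tz":0,"rx":0,"ry":0,"rz":0},
  ],
  claw=3.2,
)

```text
time: 7.77
position: [0.4728, -0.0254, 0.0582]
tool_rot: [0.988, 0.155, 0.0, 0.0]
ft_force: [0.2, -1.2, 0.4]
grip_width: 0.0309
```

```bash
python3 - <<'E'
from h import *
for n in('side',):
  c=robot.camera(n); im=c['color']
  cv2.imwrite(f'pics/d{n}.png',cv2.resize(im[150:260,190:300,::-1],None,fx=5,fy=5,interpolation=cv2.INTER_CUBIC))
o=robot.get_obs();print(o['time'],o['position'],o['tool_rot'],o['ft_force'],o['grip_width'])
E
```

```text
7.8167 [ 0.47286103 -0.02544237  0.05815773] [9.87936998e-01 1.54856247e-01 1.65669393e-04 5.27313164e-05] [-0.62139045  0.35297519  0.48486401] 0.03129438132862563
```

View pics/dside.png

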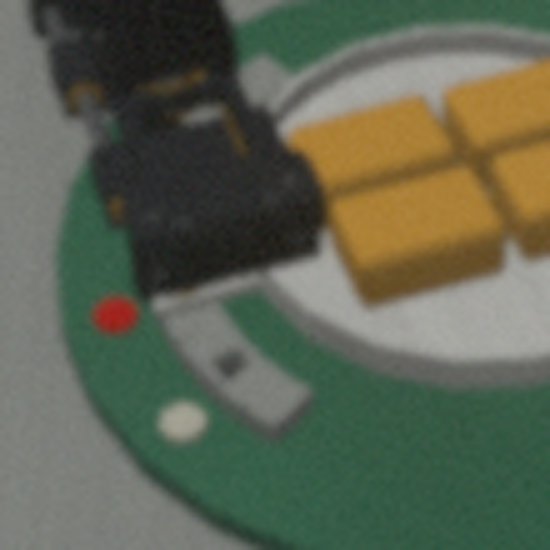

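Side view: the arm is next to the red marker and the fingers hide the knob. Opening wider and retreating upward.

send_rows(
  deltas=[
    {"tx":0,"ty":0,"tz":0,"rx":0,"ry":0,"rz":0},
    {"tx":0,"ty":0,"tz":0,"rx":0,"ry":0,"rz":0},
    {"tx":0,"ty":0,"tz":0,"rx":0,"ry":0,"rz":0},
    {"tx":0,"ty":0,"tz":0,"rx":0,"ry":0,"rz":0},
    {"tx":0,"ty":0,"tz":-0.5,"rx":0,"ry":0,"rz":0},
  ],
  claw=5,
)

```text
time: 8.23
position: [0.4723, -0.0254, 0.0623]
tool_rot: [0.988, 0.155, -0.001, -0.0]
ft_force: [0.3, 0.6, 0.3]
grip_width: 0.0489
```

send_rows(
  deltas=[
    {"tx":0,"ty":0,"tz":-2,"rx":0,"ry":0,"rz":0},
    {"tx":0,"ty":0,"tz":-5,"rx":0,"ry":0,"rz":0},
    {"tx":0,"ty":0,"tz":-9,"rx":0,"ry":0,"rz":0},
    {"tx":0,"ty":0,"tz":-13,"rx":0,"ry":0,"rz":0},
    {"tx":0,"ty":0,"tz":-16,"rx":0,"ry":0,"rz":0},
  ],
)

```text
time: 8.65
position: [0.4733, -0.0256, 0.2259]
tool_rot: [0.988, 0.155, 0.001, 0.001]
ft_force: [0.3, -0.1, -1.4]
grip_width: 0.0503
```

send_rows(
  deltas=[
    {"tx":0,"ty":4,"tz":-2,"rx":0,"ry":0,"rz":0},
    {"tx":0,"ty":8,"tz":-3,"rx":0,"ry":0,"rz":0},
    {"tx":0,"ty":12,"tz":-3,"rx":0,"ry":0,"rz":0},
    {"tx":0,"ty":16,"tz":-3,"rx":0,"ry":0,"rz":0},
    {"tx":0,"ty":20,"tz":-3,"rx":0,"ry":0,"rz":0},
  ],
)

```text
time: 9.07
position: [0.5342, -0.2177, 0.2537]
tool_rot: [0.988, 0.155, 0.0, 0.0]
ft_force: [0.5, -0.3, -0.4]
grip_width: 0.0502
```

```bash
python3 - <<'E'
from h import *
for n in('side','top'):
  c=snap(n,'e'+n); im=c['color']
  if n=='side': cv2.imwrite(f'pics/f{n}.png',cv2.resize(im[150:260,190:300,::-1],None,fx=5,fy=5,interpolation=cv2.INTER_CUBIC))
  for l in('pin_knob','marker_red'):
    for r in robot.tip_of(l,n)[:2]: print(n,l,r['p'],r['xy'],atz(c,r['xy'],.07 if l=='pin_knob' else .018))
o=robot.get_obs();print(o['time'],o['position'],o['ft_force'])
E
```

```text
side pin_knob 0.54 [227.0, 196.6] [ 0.47625273 -0.02754832  0.07      ]
side marker_red 0.51 [215.5, 211.3] [ 0.44694365 -0.02227983  0.018     ]
side marker_red 0.34 [302.4, 192.7] [0.64955606 0.02854874 0.018     ]
top pin_knob 0.46 [255.2, 220.5] [ 0.46973911 -0.02071395  0.07      ]
top marker_red 0.41 [255.4, 231.7] [ 0.44532307 -0.02221307  0.018     ]
top marker_red 0.16 [210.3, 231.5] [0.44756917 0.07981254 0.018     ]
9.3667 [ 0.53309958 -0.21464884  0.25239763] [-0.85791388  0.55884821 -0.96710125]
```

View pics/fside.png

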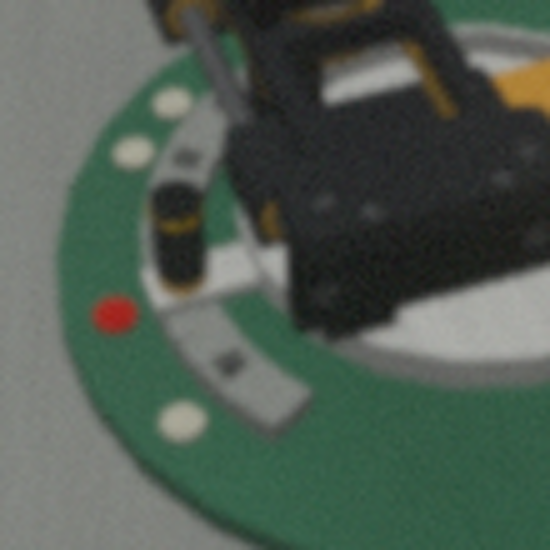

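View pics/etop.png

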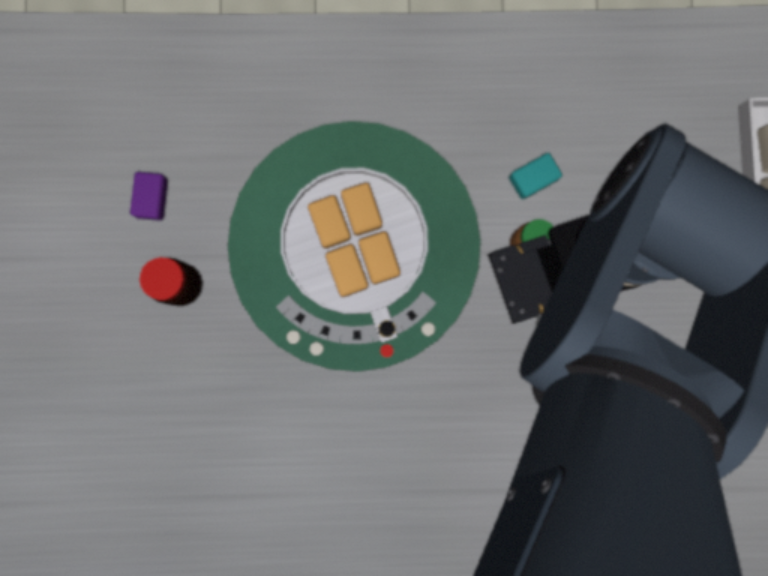

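Side view: the knob sits low on the arm at (180,235), looking as it did at the start. Top view: knob at (387,328) beside the red disc, four tofu on the tray, jars in place. I'll check the knob height numerically against the start.

```bash
python3 - <<'E'
from h import *
def lift(c,im,box,xy):
    # yellow band row in side view
    hsv=cv2.cvtColor(im,cv2.COLOR_RGB2HSV); x0,x1,y0,y1=box
    m=(hsv[...,0]>12)&(hsv[...,0]<32)&(hsv[...,1]>90)&(hsv[...,2]>40); mm=np.zeros_like(m); mm[y0:y1,x0:x1]=m[y0:y1,x0:x1]
    ys,xs=np.nonzero(mm); print('n',len(ys),sorted(zip(ys.tolist(),xs.tolist())))
    k=ys<ys.min()+5; uv=(xs[k].mean(),ys[k].mean())
    o,d=ray(c,uv); # front surface of knob: closest horizontally to xy, minus radius
    h=d[:2]; s=((xy-o[:2])@h)/(h@h); s-=0.012/np.linalg.norm(h); print(uv,'band z',(o+s*d)[2])
c=robot.camera('side')
a=cv2.imread('pics/side0.png')[:,:,::-1]; a=cv2.resize(a,(512,384),interpolation=cv2.INTER_AREA)
lift(c,a,(216,230,170,198),np.array([.4655,.0170]))
lift(c,c['color'],(218,234,184,212),np.array([.4729,-.0255]))
E
```

```text
n 27 [(180, 219), (180, 220), (180, 221), (180, 222), (180, 223), (180, 224), (180, 225), (181, 219), (181, 220), (181, 221), (181, 222), (181, 223), (181, 224), (181, 225), (182, 220), (182, 221), (182, 222), (182, 223), (182, 224), (192, 223), (192, 224), (192, 225), (193, 222), (193, 223), (193, 224), (193, 225), (194, 223)]
(np.float64(222.0), np.float64(180.89473684210526)) band z 0.08646827651170153
n 35 [(193, 225), (193, 226), (193, 227), (193, 228), (193, 229), (194, 221), (194, 222), (194, 223), (194, 224), (194, 225), (194, 226), (194, 227), (194, 228), (194, 229), (195, 222), (195, 223), (195, 224), (195, 225), (195, 226), (195, 227), (195, 228), (195, 229), (196, 223), (196, 224), (196, 225), (196, 226), (196, 227), (206, 227), (206, 228), (207, 224), (207, 225), (207, 226), (207, 227), (208, 225), (208, 227)]
(np.float64(225.5185185185185), np.float64(194.4814814814815)) band z 0.08671962021827362
```

The band height matches the start to 0.3 mm, so the pin is fully home. The knob is about 31 mm from the red disc. Handing in.

```bash
python3 - <<'E'
from rig import robot
print(robot.hand_in()); print(robot.get_obs()['time'])
E
```

```text
the job is handed in; nothing more can be done
None
the job is handed in; nothing more can be done
```

The pin is home in the hole beside the red marker. I have released it and handed in the job, which gives no verdict.

**What I did:** I gripped the knob, lifted the pin about 12.8 mm and swung the tray about +17.8°. I then lowered the pin in steps of about 1 mm or less at first, with a light grip. The full spring force stayed on the fingers below 10 mm lift, so the pin went straight into the hole without standing on the steel. I eased it down to about 2 mm, let the spring finish, then opened the fingers and backed away.

**Last checks:**
- **Pin height:** the knob's yellow band measured 86.7 mm high against 86.5 mm at the start, so the pin is home.
- **Position:** the knob is about 31 mm from the red disc, against a limit of 43 mm.
- **Forces:** side force on the wrist stayed below about 3 N throughout.
- **Other items:** all four tofu blocks are on the tray and the sauce jar is in place. The arm hid the bowl and most of the chilli jar in the last top picture. I saw no contact force on the retreat.
- **Time:** about 9.4 s of the 45 s were used.

**Disagreements:** the detection network's own knob and marker positions were off by up to about 7 mm between the two cameras, so I relied on the gripper position and my own image measurements. My fit of the foot's radius gave 190.6 mm against the stated 195 mm.

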